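# Seat the grating disc on the cutter's drive studs and close the cover

## Robot

A 7-joint arm with a two-finger parallel gripper is mounted at the origin on a cart in front of the work surface, level with it; the furniture and walls round the work are solid. World frame = base frame: x ahead of the robot, y to its left, z up, the work surface at z = 0. Lengths are in m, angles in degrees, forces in N, time in s.
With the tool pointing down it reaches from about 0.425 to 0.875 m from the base axis. Payload 4.7 kg.
Tool frame: the origin (TCP) lies midway between the tips of the shut fingers; the grasp point (between the pads) lies 19 mm behind it (env.grip_point_offset is the distance from the TCP to the grasp point, in m); z points along the fingers, y is the line along which they close (so a half turn about z gives the same grasp; the last joint's range is limited). The gripper opens to 87 mm and grips with 3 to 60 N. Pads are 19 mm wide; open, the fingers measure 117 mm over their backs; the gripper's body (75 mm by 190 mm) begins 51 mm behind the grasp point.
Start: joints at [68.417, 18.392, -4.016, 83.108, 1.295, 78.541, -3.26], TCP at [0.248, -0.601, 0.223] pointing down, gripper open.
Joint ranges: [-163.93, 163.93], [-17.29, 119.83], [-79.2, 71.16], [3.27, 140.29], [-89.18, 269.18], [5.43, 117.66], [-154.24, 154.24]. Speed limits (degrees/s): [147.25, 147.25, 180, 180, 180, 180, 180].

## Interface

Orientations are given as [roll, pitch, yaw] about the fixed x, y, z axes, in that order (R = Rz(yaw) Ry(pitch) Rx(roll)).
In Python, from cell import env gives the robot as it stands.
- The arm moves only by the shell command python3 -m jog 'ROWS' [FORCE]. ROWS is JSON, a list of rows, each a list of 7 numbers: the shift along the tool's x, y, z in m, then the turn, a rotation vector about the tool's x, y, z in rad, then the finger opening in m, from 0 to 0.087. A call has 1 to 12 rows; each row shifts and turns the commanded pose from where the row before left it, along the tool's axes as they then stand; what a row does not reach is not made up. A row lasts 1/12 s, in which the tool goes at most 41.7 mm and 7.16 degrees, less where a joint would pass 70% of its speed; a pose out of reach is approached as far as the arm can. A call is refused whole if a number of a shift passes 0.0417 or a number of a turn 0.125, either way. A call with a gripper value outside its range is refused whole. The fingers move at their own pace and stop on an object; FORCE is the grip in N (left out, the last holds). Time passes only in rows, so rows that do not move let the fingers close. It gives the time, the measured TCP pose, the force, the opening and the grip force at its end, in the units of the state.
- env.get_obs(): the state, without advancing time (a new reading comes with each control period).
- env.read_camera(name): name is "scene" or "top"; returns the picture (480x640x3 uint8, blue, green, red); there is no depth.
- env.get_calibration(name): a dict with "fov_y" (degrees; the focal length in pixels is half the picture's height over the tangent of half this angle, whatever the lens; pixels are square), "cx", "cy" (the principal point, pixels), "pose" (4x4, takes a point from camera to world coordinates). Camera axes: x right, y up, looking along -z (the intrinsics and any distortion apply to the point x, -y, -z); pixel columns grow to the right and rows downward; lengths in m; the calibration is good to about 2 mm. A picture is of the moment at which its call begins. get_calibration takes no time and is no camera call.
- env.sign_off(): hands the job in; it is judged then, once.
The state is a dict: "time_s": time; "qpos": joint angles; "joint_velocities": joint speeds; "effort": joint torques, N m; "tool_pos": TCP position; "tool_rot": TCP orientation; "force": force on the tool from outside, world axes, zero at the start; "wrist_torque": the same for the moment, N m; "grip_width": finger opening in m; "grasp_force": force on a finger pad.
Only numpy, scipy, OpenCV 4.12 (cv2) and the standard library are available. Lean on these libraries where they do the work, as an engineer would, in place of code of your own. Each camera call takes 0.05 s, during which the arm holds its last target. There are 200 camera calls.

## Task

The grating disc has been dropped onto the vegetable cutter's shaft but it is sitting up on the tips of the drive studs. Turn it on the shaft by its wings until its holes find the studs and it drops over them, and press it fully home. Once it is down, swing the cover completely shut over it, and leave the bowl, the tub and the lemon where they are.

Things in the scene. Friction and masses are not known exactly. Their poses are not given: they have to be found in the camera images.
- cutter: Low stainless vegetable cutter, fixed to the table: body 250 x 206 x 63 mm. Origin on the vertical shaft axis at table level; its x points away from the robot, y left, z up. A round grey well with a low lip (outer radius 99 mm, lip top at z 78 mm) surrounds the shaft. Buttons in front (-x), spout on the right (to y -160 mm), hinge posts of the cover on the left (y 104 mm).
- shaft_foot (a point): Centre of the drive plate's top, 72 mm above the cutter's origin. Plate radius 56 mm; shaft 18 mm thick, 32 mm tall; three round-tipped studs 10 mm thick, 17 mm tall, 120 deg apart at radius 42 mm. Plate angle: any, hidden under the disc, not reported; it yields only to about 0.9 N m. Spring balls in the studs stop a dropped disc about 10 mm up; pressing its hub with 5 to 15 N clicks it home.
- disc: Loose steel grating disc, 150 mm wide, about 0.26 kg. Origin: centre of the underside, z up. Plate 5 mm thick; black hub cap 40 mm wide, flat top at z 39 mm. Two black wings along its +x and -x: 14 mm wide, from radius 20 to 62 mm, z 5 to 30 mm. Three 13 mm holes at radius 42 mm, at 90, 210 and 330 deg from x. Starts on the shaft, resting on the stud tips, wings within 0.35 rad of the cutter's x.
- cover (a joint): Aluminium cover, 185 mm round with a 40 mm skirt, hinged on the left of the well. Angle in rad: 0 shut, grows as it opens; starts at 1.85 to 2.2, standing up and leaning left; stop at 2.3. The hinge is stiff: the cover stays where it is left and takes about 2 to 4 N at its edge to move. Cannot shut over a disc that is not down.
- cover_hinge (a point): Point on the cover's hinge axis (parallel to the cutter's x), 102 mm to the cutter's left (+y) of the shaft and 119 mm above the table. On the cover's outer face a feed tube, 68 mm wide and 46 mm tall, is centred 78 mm from this axis and 34 mm toward the cutter's +x.
- cover_tab (a point): Middle of the outer face of the cover's black grip tab (70 mm wide along the hinge, 34 mm, 8 mm thick), 207 mm from the hinge axis. The outer face looks up when shut, to the left when open; the tab's centre line is at the cutter's x = 0.
- steel_bowl: Steel mixing bowl, 190 mm wide, 82 mm tall, right of the cutter; bystander. Origin: centre of the underside.
- deli_tub: White lidded deli tub, 119 mm wide, 65 mm tall, left of the cutter; bystander. Origin: centre of the underside.
- lemon_1: Lemon, 78 x 55 x 56 mm, in front of the cutter to the right; bystander. Origin: centre of the underside as it lies.

How it is judged:
By the outcome, as a careful person would: the job done as asked, in the order asked, and still so for the second after the job is handed in, with the robot touching nothing.
It also fails if it takes over 58 s, if anything falls off the work surface, if the arm or the gripper's body presses on something with over 40 N, if the wrist force passes 120 N, or if a joint passes its speed limit or range.

## Working session

There is one attempt and no reset: what is moved stays moved. The work goes in short steps, Python scripts to look and compute and a shell command to move; the robot and the scene stay as the last step left them, time stands still between calls to the robot, and variables do not carry over. Pictures are saved under pics/ and viewed, at most 10 in all, crops included, and the job is handed in when it is done.

```bash
ls; mkdir -p pics; python3 - <<'E'
from cell import env
import cv2,numpy as np
for n in("scene","top"):
    cv2.imwrite(f"pics/{n}0.png",env.read_camera(n)); c=env.get_calibration(n); print(n,c)
print({k:np.round(v,3) for k,v in env.get_obs().items()})
E
```

```text
pics
scene {'fov_y': 46.84762727798075, 'cx': 317.40250617076777, 'cy': 247.19956472107242, 'pose': array([[-0.88042074,  0.2951265 , -0.37115989, -0.11430333],
       [-0.47379994, -0.57937402,  0.66320386,  0.98725129],
       [-0.01931137,  0.75975397,  0.64992382,  1.11325609],
       [ 0.        ,  0.        ,  0.        ,  1.        ]])}
top {'fov_y': 53.838665037591575, 'cx': 317.53808750636273, 'cy': 245.77111465193138, 'pose': array([[ 0.00471716,  0.99257577, -0.12153635,  0.30775885],
       [-0.99976531,  0.0021113 , -0.02156085, -0.04170492],
       [-0.02114417,  0.12160953,  0.99235278,  1.25475157],
       [ 0.        ,  0.        ,  0.        ,  1.        ]])}
{'time_s': np.float64(0.1), 'qpos': array([68.418, 18.435, -4.015, 83.168,  1.296, 78.541, -3.26 ]), 'joint_velocities': array([ 0.025, -0.123, -0.127, -0.144, -0.067, -0.055, -0.031]), 'effort': array([-0.0000e+00, -4.9257e+01, -4.0600e-01, -3.1340e+01, -6.4000e-02,
        3.9000e-02,  0.0000e+00]), 'tool_pos': array([ 0.247, -0.601,  0.222]), 'tool_rot': array([-1.79902e+02,  7.00000e-03,  2.23910e+01]), 'force': array([0.027, 0.244, 0.313]), 'wrist_torque': array([ 0.048, -0.028, -0.038]), 'grasp_force': np.float64(0.0), 'grip_width': np.float64(0.087)}
```

View pics/scene0.png

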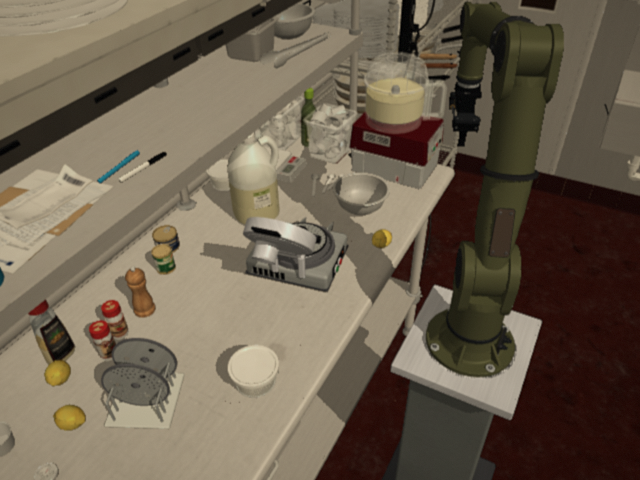

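View pics/top0.png

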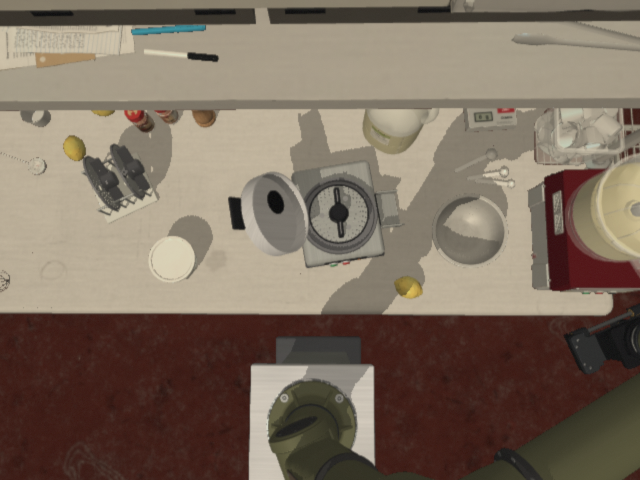

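The top view shows the cutter at about (342,213), with the hub at (339,213) and the wings roughly vertical in the image. The cover stands open on the left with its tab at (237,213). The scene view shows the cutter at (298,250). I'll zoom in on both.

```bash
python3 - <<'E'
import cv2,numpy as np
a=cv2.imread("pics/top0.png")[150:280,220:410]; b=cv2.imread("pics/scene0.png")[205:295,235:355]
a=cv2.resize(a,None,fx=4,fy=4,interpolation=2)[:, :]; cv2.imwrite("pics/topz.png",a)
cv2.imwrite("pics/scz.png",cv2.resize(b,None,fx=6,fy=6,interpolation=2))
E
```

```text
(no output)
```

View pics/topz.png

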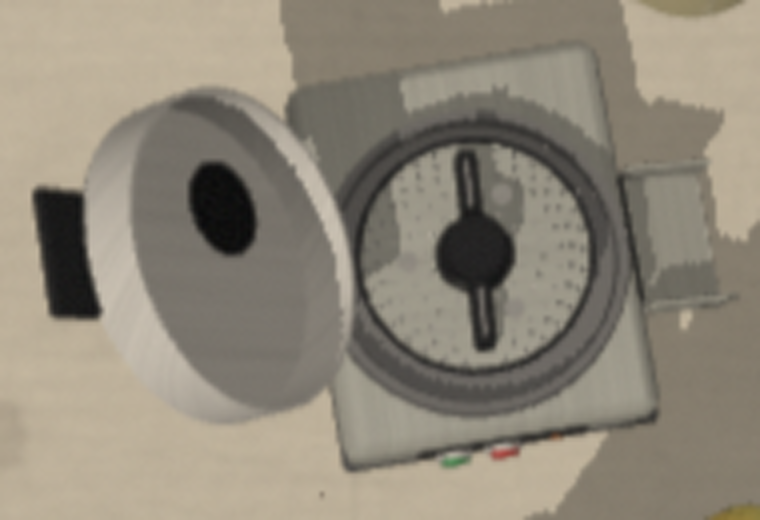

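View pics/scz.png

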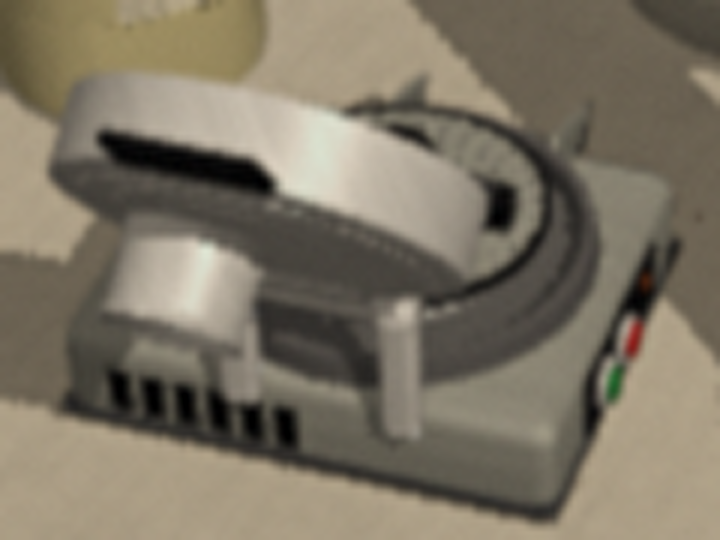

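The zoomed views show three things:
- **Disc:** hub at crop (475,253), with wing ends at (466,155) and (485,348) and the three holes visible.
- **Cover:** the tab shows black at (68,253) in the top crop and (185,160) in the scene crop. One wing end is visible in the scene crop at (500,207).
- **Body:** its front edge runs from (345,468) to (655,415).

Next I'll measure.

```bash
cat > h.py <<'E'
import numpy as np,cv2
from cell import env
def ray(n,u,v):
    c=env.get_calibration(n); f=240/np.tan(np.radians(c["fov_y"]/2)); P=c["pose"]
    d=P[:3,:3]@np.array([(u-c["cx"])/f,-(v-c["cy"])/f,-1]); return P[:3,3],d/np.linalg.norm(d)
def onz(n,u,v,z):
    o,d=ray(n,u,v); return o+d*(z-o[2])/d[2]
def tri(a,b):
    (o,d),(p,e)=ray("top",*a),ray("scene",*b)
    A=np.c_[d,-e]; s=np.linalg.lstsq(A,p-o,rcond=None)[0]; x,y=o+d*s[0],p+e*s[1]
    return (x+y)/2,np.linalg.norm(x-y)
E
python3 - <<'E'
from h import *
t=cv2.imread("pics/top0.png");s=cv2.imread("pics/scene0.png")
def blobs(im,x0,y0,x1,y1,th,mn):
    m=np.zeros(im.shape[:2],np.uint8); m[y0:y1,x0:x1]=(im.max(2)[y0:y1,x0:x1]<th)
    cs,_=cv2.findContours(m*255,0,1); return [c for c in cs if cv2.contourArea(c)>mn]
for c in blobs(t,225,180,400,250,60,25):
    (r)=cv2.minAreaRect(c); print("top",np.round(cv2.boundingRect(c)),np.round(r[0],1),np.round(r[1],1),round(r[2],1),cv2.contourArea(c),np.round(cv2.boxPoints(r),1).tolist())
for c in blobs(s,240,215,330,275,60,6):
    r=cv2.minAreaRect(c); print("sc",cv2.boundingRect(c),np.round(r[0],1),np.round(r[1],1),cv2.contourArea(c),np.round(cv2.boxPoints(r),1).tolist())
z=lambda p:(220+p[0]/4-.4,150+p[1]/4-.4)
f=[onz("top",*z(p),.063)[:2] for p in((345,468),(655,415))]; e=f[0]-f[1]; print("front edge yaw",np.degrees(np.arctan2(e[1],e[0]))-90,np.linalg.norm(e),f)
for zz in(.102,.111,.119,.128): print(zz,"hub",onz("top",*z((475,253)),zz).round(4),"wings",[onz("top",*z(p),zz).round(4) for p in((466,152),(485,350))])
print(onz("top",*z((487,268)),.078))
E
```

```text
top [229 198  16  31] [236.2 213. ] [31.7 11.3] 81.6 296.0 [[228.3000030517578, 198.10000610351562], [239.5, 196.39999389648438], [244.10000610351562, 227.8000030517578], [233.0, 229.5]]
top [267 191  17  23] [275.2 201.6] [23.4 14.5] 71.6 258.0 [[264.6000061035156, 192.8000030517578], [278.3999938964844, 188.1999969482422], [285.79998779296875, 210.39999389648438], [272.0, 215.0]]
top [329 188  19  49] [338.5 212. ] [18.2 46.8] 11.8 375.5 [[324.79998779296875, 233.0], [334.3999938964844, 187.1999969482422], [352.20001220703125, 191.0], [342.70001220703125, 236.8000030517578]]
sc (269, 269, 5, 6) [270.5 272.2] [5.8 3.3] 12.5 [[267.5, 270.70001220703125], [270.20001220703125, 268.79998779296875], [273.5, 273.70001220703125], [270.70001220703125, 275.5]]
sc (264, 269, 4, 6) [265.5 271.5] [5. 3.] 14.5 [[264.0, 269.0], [267.0, 269.0], [267.0, 274.0], [264.0, 274.0]]
sc (258, 268, 5, 7) [260. 271.] [6. 4.] 20.0 [[258.0, 268.0], [262.0, 268.0], [262.0, 274.0], [258.0, 274.0]]
sc (246, 266, 12, 9) [251.5 270. ] [ 8. 11.] 32.5 [[246.0, 266.0], [257.0, 266.0], [257.0, 274.0], [246.0, 274.0]]

[... 612 characters left out ...]
7.1000061035156, 225.6999969482422], [332.0, 231.5], [320.5, 260.70001220703125]]
front edge yaw 9.897845700745279 0.1987867308261077 [array([0.40059564, 0.013497  ]), array([ 0.4347655 , -0.18233094])]
0.102 hub [ 0.5312 -0.0678  0.102 ] wings [array([ 0.5951, -0.0623,  0.102 ]), array([ 0.4706, -0.0739,  0.102 ])]
0.111 hub [ 0.5294 -0.0676  0.111 ] wings [array([ 0.5929, -0.0621,  0.111 ]), array([ 0.4693, -0.0737,  0.111 ])]
0.119 hub [ 0.5279 -0.0674  0.119 ] wings [array([ 0.5909, -0.062 ,  0.119 ]), array([ 0.4682, -0.0735,  0.119 ])]
0.128 hub [ 0.5261 -0.0672  0.128 ] wings [array([ 0.5887, -0.0618,  0.128 ]), array([ 0.4669, -0.0732,  0.128 ])]
[ 0.52621875 -0.07592973  0.078     ]
```

```bash
python3 - <<'E'
from h import *
P,e=tri((236.2,213),(265.5,232.1)); print("tab",P.round(4),e)
print("wing",[np.round(x,4) for x in tri((220+485/4-.4,150+345/4-.4),(318.2,239.5))])
sh=np.array([.529,-.067]);yw=np.radians(9.9)
cx=np.array([np.cos(yw),np.sin(yw)]);cy=np.array([-cx[1],cx[0]])
d=P[:2]-sh; x,y=d@cx,d@cy; print("tab in cutter",x,y,"angle",np.arctan2(P[2]-.119,-(y-.102)),np.hypot(P[2]-.119,y-.102))
E
```

```text
tab [0.4951 0.1498 0.2853] 0.00025361739861990996
wing [array([ 0.4745, -0.0734,  0.1044]), np.float64(0.0026)]
tab in cutter 0.003869212597507707 0.21944368352605673 angle 2.1856042986072506 0.20361189992398954
```

The measurements agree with each other:
- **Shaft:** near (0.529, -0.067).
- **Cutter yaw:** about 9.9°.
- **Wings:** at 5.4°. The wing height confirms the disc is still sitting up.
- **Cover:** open about 2.19 rad.

Next I move over the shaft with the fingers as a two-pin wrench.

```bash
python3 -m jog '[[0.031,-0.0257,0,0,0,0,0.056],[0.031,-0.0257,0,0,0,0,0.056],[0.031,-0.0257,0,0,0,0,0.056],[0.031,-0.0257,0,0,0,0,0.056],[0.031,-0.0257,0,0,0,0,0.056],[0.031,-0.0257,0,0,0,0,0.056],[0.031,-0.0257,0,0,0,0,0.056],[0.031,-0.0257,0,0,0,0,0.056],[0.031,-0.0257,0,0,0,0,0.056],[0.031,-0.0257,0,0,0,0,0.056],[0.031,-0.0257,0,0,0,0,0.056],[0.031,-0.0257,0,0,0,0,0.056]]' && python3 -m jog '[[0.031,-0.0257,0,0,0,0,0.056],[0.031,-0.0257,0,0,0,0,0.056],[0.030,-0.0256,0,0,0,0,0.056],[0,0,0,0,0,-0.1,0.056],[0,0,0,0,0,-0.1,0.056],[0,0,0,0,0,-0.1,0.056],[0,0,0,0,0,-0.1,0.056],[0,0,0,0,0,0,0.056],[0,0,0,0,0,0,0.056],[0,0,0,0,0,0,0.056]]'
```

```text
time_s: 1.1
tool_pos: [0.4743, -0.1722, 0.2224]
tool_rot: [180.0, 0.0, 22.4]
force: [1.0, -0.3, 0.0]
grip_width: 0.0565
grasp_force: 0.0
time_s: 1.93
tool_pos: [0.5296, -0.068, 0.2223]
tool_rot: [-180.0, 0.0, 45.2]
force: [0.1, 0.2, 1.1]
grip_width: 0.056
grasp_force: 0.0
```

```bash
python3 -m jog '[[0,0.001,0.025,0,0,0,0.056],[0,0,0.025,0,0,0,0.056],[0,0,0.025,0,0,0,0.056],[0,0,0.025,0,0,0,0.056],[0,0,0.0185,0,0,0,0.056],[0,0,0,0,0,0,0.056],[0,0,0,0,0,0,0.056]]'; python3 -c "
from h import *
cv2.imwrite('pics/t2.png',cv2.resize(env.read_camera('top')[150:280,220:410],None,fx=4,fy=4,interpolation=2));o=env.get_obs();print(o['force'],o['wrist_torque'])"
```

```text
time_s: 2.52
tool_pos: [0.5298, -0.0686, 0.1035]
tool_rot: [-179.9, 0.1, 45.2]
force: [0.9, 0.4, 0.4]
grip_width: 0.0558
grasp_force: 0.0
[-0.15424904 -0.02725135  0.3707718 ] [-0.02221299 -0.01314459 -0.02424244]
```

View pics/t2.png

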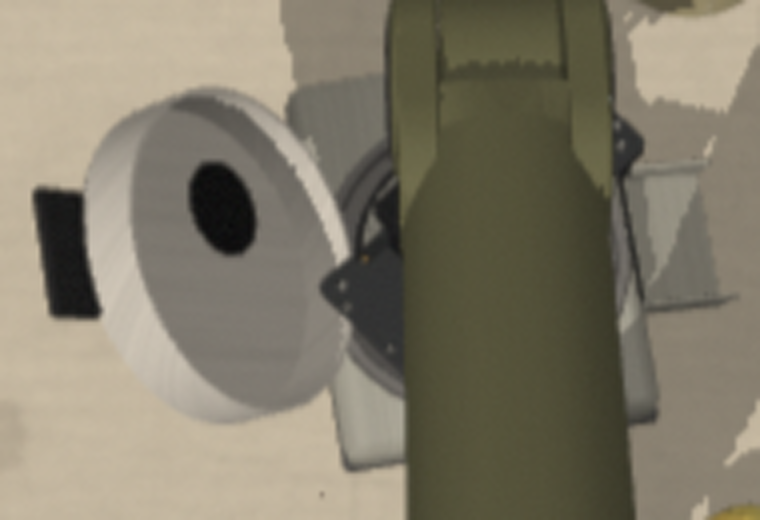

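The gripper is down over the hub with no contact force. The body's left corner, at crop (320,285), clears the cover ring and moves away from it as I turn counterclockwise.

```bash
cat > o.sh <<'E'
python3 -c "
from cell import env
o=env.get_obs();print('F',o['force'].round(1),'T',o['wrist_torque'].round(3),'q7',o['qpos'][6].round(1))"
E
python3 -m jog '[[0,0,0,0,0,-0.06,0.056],[0,0,0,0,0,-0.06,0.056],[0,0,0,0,0,-0.06,0.056],[0,0,0,0,0,-0.06,0.056],[0,0,0,0,0,-0.06,0.056],[0,0,0,0,0,-0.06,0.056],[0,0,0,0,0,-0.06,0.056],[0,0,0,0,0,-0.06,0.056],[0,0,0,0,0,-0.06,0.056]]'; sh o.sh
python3 -m jog '[[0,0,0,0,0,-0.05,0.056],[0,0,0,0,0,-0.05,0.056],[0,0,0,0,0,-0.05,0.056],[0,0,0,0,0,-0.05,0.056],[0,0,0,0,0,-0.05,0.056],[0,0,0,0,0,-0.05,0.056]]'; sh o.sh
```

```text
time_s: 3.32
tool_pos: [0.5322, -0.0679, 0.1063]
tool_rot: [179.8, -0.1, 76.4]
force: [0.8, 1.0, -0.4]
grip_width: 0.0559
grasp_force: 0.7
F [ 0.8  1.  -0.4] T [ 0.384 -0.149 -0.054] q7 -15.8
time_s: 3.82
tool_pos: [0.5321, -0.0678, 0.1063]
tool_rot: [179.8, 0.0, 93.6]
force: [0.6, 2.1, 0.2]
grip_width: 0.0561
grasp_force: 0.7
F [0.6 2.1 0.2] T [ 0.421 -0.16  -0.034] q7 0.8
```

```bash
python3 -m jog '[[0,-0.001,0.001,0,0,-0.045,0.056],[0,-0.001,0.001,0,0,-0.045,0.056],[0,0,0.001,0,0,-0.045,0.056],[0,0,0,0,0,-0.045,0.056],[0,0,0,0,0,-0.045,0.056],[0,0,0,0,0,-0.045,0.056]]'; sh o.sh
python3 -m jog '[[0,0,0,0,0,-0.045,0.056],[0,0,0,0,0,-0.045,0.056],[0,0,0,0,0,-0.045,0.056],[0,0,0,0,0,-0.045,0.056],[0,0,0,0,0,-0.045,0.056],[0,0,0,0,0,-0.045,0.056]]'; sh o.sh
```

```text
time_s: 4.32
tool_pos: [0.5301, -0.069, 0.1033]
tool_rot: [179.8, 0.1, 109.0]
force: [-0.1, 0.3, -0.6]
grip_width: 0.0559
grasp_force: 0.0
F [-0.1  0.3 -0.6] T [ 0.046 -0.114 -0.02 ] q7 15.8
time_s: 4.82
tool_pos: [0.5304, -0.069, 0.1034]
tool_rot: [179.8, 0.1, 124.3]
force: [0.8, 0.8, 0.3]
grip_width: 0.056
grasp_force: 14.8
F [0.8 0.8 0.3] T [ 0.214 -0.358 -0.899] q7 30.6
```

Torque about the shaft jumped to 0.9 N m, so the disc has engaged the studs. I'll back off, lift, close the fingers and press the hub.

```bash
python3 -m jog '[[0,0,0,0,0,0.08,0.056],[0,0,0,0,0,0.08,0.056],[0,0,0,0,0,0.08,0.056],[0,0,-0.02,0,0,0,0.056],[0,0,-0.02,0,0,0,0.056],[0,0,-0.02,0,0,0,0.0],[0,0,0,0,0,0,0.0],[0,0,0,0,0,0,0.0],[0,0,0,0,0,0,0],[0,0,0,0,0,0,0]]'; sh o.sh
python3 -m jog '[[0,0,0.012,0,0,0,0],[0,0,0.012,0,0,0,0],[0,0,0.005,0,0,0,0],[0,0,0.004,0,0,0,0],[0,0,0,0,0,0,0]]'; sh o.sh
```

```text
time_s: 5.65
tool_pos: [0.5282, -0.0689, 0.1608]
tool_rot: [-180.0, -0.0, 110.6]
force: [-0.4, 0.2, 0.1]
grip_width: 0.0305
grasp_force: 0.0
F [-0.4  0.2  0.1] T [-0.051 -0.09   0.009] q7 19.7
time_s: 6.07
tool_pos: [0.5274, -0.0686, 0.1262]
tool_rot: [-179.9, -0.1, 110.6]
force: [0.4, 0.1, 0.4]
grip_width: 0.0022
grasp_force: 0.0
F [0.4 0.1 0.4] T [-0.011 -0.133  0.029] q7 18.5
```

```bash
python3 -m jog '[[0,0,0.002,0,0,0,0],[0,0,0.002,0,0,0,0],[0,0,0.001,0,0,0,0],[0,0,0.001,0,0,0,0],[0,0,0.001,0,0,0,0]]'; sh o.sh
python3 -m jog '[[0,0,0.001,0,0,0,0],[0,0,0.001,0,0,0,0],[0,0,0.001,0,0,0,0],[0,0,0.001,0,0,0,0]]'; sh o.sh
```

```text
time_s: 6.48
tool_pos: [0.5287, -0.0688, 0.1212]
tool_rot: [180.0, 0.0, 110.6]
force: [0.9, 0.0, -0.4]
grip_width: 0.0005
grasp_force: 0.0
F [ 0.9  0.  -0.4] T [ 0.01  -0.115 -0.014] q7 18.2
time_s: 6.82
tool_pos: [0.5296, -0.0688, 0.1188]
tool_rot: [179.9, 0.1, 110.6]
force: [-1.5, 0.8, 9.7]
grip_width: 0.0006
grasp_force: 5.0
F [-1.5  0.8  9.7] T [0.142 0.417 0.038] q7 18.0
```

Contact is at z ≈ 0.119, which matches the disc being held about 10 mm up. I'll press it home.

```bash
python3 -m jog '[[0,0,0.001,0,0,0,0],[0,0,0.001,0,0,0,0],[0,0,0.001,0,0,0,0],[0,0,0.001,0,0,0,0]]'; sh o.sh
python3 -m jog '[[0,0,0.001,0,0,0,0],[0,0,0.001,0,0,0,0],[0,0,0.001,0,0,0,0],[0,0,0,0,0,0,0]]'; sh o.sh
```

```text
time_s: 7.15
tool_pos: [0.5285, -0.0687, 0.113]
tool_rot: [180.0, 0.0, 110.6]
force: [-0.6, 0.6, -0.2]
grip_width: 0.0004
grasp_force: 0.0
F [-0.6  0.6 -0.2] T [-0.045 -0.094 -0.01 ] q7 17.9
time_s: 7.48
tool_pos: [0.5281, -0.069, 0.1114]
tool_rot: [-179.9, 0.0, 110.6]
force: [-5.5, 0.8, 13.0]
grip_width: 0.0002
grasp_force: 6.6
F [-5.5  0.8 13. ] T [ 0.028  1.119 -0.054] q7 17.7
```

```bash
python3 -m jog '[[0,0,0.001,0,0,0,0],[0,0,0.001,0,0,0,0],[0,0,0,0,0,0,0]]'; sh o.sh
python3 -m jog '[[0,0,-0.01,0,0,0,0],[0,0,-0.03,0,0,0,0],[0,0,-0.04,0,0,0,0],[0,0,-0.04,0,0,0,0],[0,0,-0.04,0,0,0,0],[0,0,-0.04,0,0,0,0],[0,0,-0.03,0,0,0,0],[0,0,0,0,0,0,0]]'; sh o.sh
```

```text
time_s: 7.73
tool_pos: [0.5281, -0.069, 0.1113]
tool_rot: [-179.9, 0.1, 110.6]
force: [-10.4, 0.6, 26.1]
grip_width: 0.0003
grasp_force: 12.9
F [-10.4   0.6  26.1] T [0.176 2.343 0.023] q7 17.7
time_s: 8.4
tool_pos: [0.5312, -0.0689, 0.3445]
tool_rot: [179.5, 0.3, 110.6]
force: [0.9, 0.4, -0.6]
grip_width: 0.0004
grasp_force: 0.0
F [ 0.9  0.4 -0.6] T [-0.018 -0.159 -0.007] q7 22.9
```

The hub is solid at 0.111 under 26 N, so the disc is home. Before moving around the cover I check the shelf clearance.

```bash
python3 -c "
from h import *
for z in(.3,.4,.5,.6): print(z,onz('top',300,106,z).round(3))
# shelf front edge seen in the scene too: rough line check, near image (195,175)->(350,40)
for z in(.3,.4,.5): print(z,onz('scene',350,40,z).round(3),onz('scene',180,190,z).round(3))
print('tub',onz('top',172,258,.065))"
python3 -m jog '[[0,0,-0.005,0,0,0.094,0],[0,0,-0.005,0,0,0.093,0],[0.0385,0,0,0,0,0,0],[0.0385,0,0,0,0,0,0],[0.0385,0,0,0,0,0,0],[0.0385,0,0,0,0,0,0],[0.0385,0,0,0,0,0,0],[0.0385,0,0,0,0,0,0],[0.0385,0,0,0,0,0,0],[0,0,0,0,0,0,0]]'; sh o.sh
```

```text
0.3 [0.722 0.018 0.3  ]
0.4 [0.679 0.011 0.4  ]
0.5 [0.635 0.005 0.5  ]
0.6 [ 0.592 -0.001  0.6  ]
0.3 [ 0.838 -1.025  0.3  ] [0.775 0.118 0.3  ]
0.4 [ 0.721 -0.778  0.4  ] [0.666 0.225 0.4  ]
0.5 [ 0.604 -0.53   0.5  ] [0.557 0.332 0.5  ]
tub [0.42132679 0.35449048 0.065     ]
time_s: 9.23
tool_pos: [0.4783, 0.2059, 0.3477]
tool_rot: [-180.0, -0.2, 100.7]
force: [-0.9, 0.8, 0.5]
grip_width: 0.0004
grasp_force: 0.0
F [-0.9  0.8  0.5] T [ 0.041 -0.041  0.006] q7 -17.5
```

```bash
python3 -m jog '[[0,0,0.024,0,0,0,0],[0,0,0.024,0,0,0,0],[0,0,0.025,0,0,0,0],[-0.017,0,0,0,0,0,0],[-0.017,0,0,0,0,0,0],[-0.0123,0,-0.0073,0,0,0,0],[-0.0123,0,-0.0073,0,0,0,0],[-0.0123,0,-0.0073,0,0,0,0],[-0.0123,0,-0.0043,0,0,0,0],[-0.0123,0,-0.0043,0,0,0,0],[-0.0123,0,-0.0043,0,0,0,0]]'; sh o.sh; python3 -c "
from h import *
cv2.imwrite('pics/s3.png',cv2.resize(env.read_camera('scene')[140:300,200:380],None,fx=3,fy=3))"
```

```text
time_s: 10.15
tool_pos: [0.4999, 0.0905, 0.3088]
tool_rot: [-179.9, -0.1, 100.0]
force: [0.1, 1.8, -1.5]
grip_width: 0.0002
grasp_force: 1.0
F [ 0.1  1.8 -1.5] T [ 0.416 -0.045 -0.006] q7 -3.7
```

View pics/s3.png

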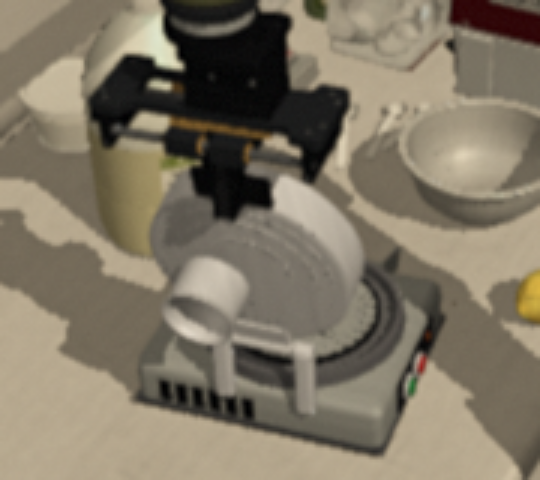

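The fingers sit behind the tab at about (235,200) in the crop, and the cover is now nearly upright. I continue along the arc.

```bash
python3 -m jog '[[-0.012,0,-0.0025,0,0,0,0],[-0.012,0,-0.0025,0,0,0,0],[-0.012,0,-0.0025,0,0,0,0],[-0.012,0,-0.0025,0,0,0,0],[-0.013,0,0.0017,0,0,0,0],[-0.013,0,0.0017,0,0,0,0],[-0.013,0,0.0017,0,0,0,0],[-0.013,0,0.0017,0,0,0,0],[-0.012,0,0.005,0,0,0,0],[-0.012,0,0.005,0,0,0,0],[-0.012,0,0.005,0,0,0,0],[-0.012,0,0.005,0,0,0,0]]'; sh o.sh
```

```text
time_s: 11.2
tool_pos: [0.5262, -0.0564, 0.2922]
tool_rot: [-180.0, -0.0, 99.9]
force: [-0.1, 1.6, -0.2]
grip_width: 0.0004
grasp_force: 0.7
F [-0.1  1.6 -0.2] T [ 0.473 -0.097 -0.007] q7 10.9
```

```bash
python3 -m jog '[[-0.010,0,0.008,0,0,0,0],[-0.010,0,0.008,0,0,0,0],[-0.010,0,0.008,0,0,0,0],[-0.010,0,0.008,0,0,0,0],[-0.008,0,0.0102,0,0,0,0],[-0.008,0,0.0102,0,0,0,0],[-0.008,0,0.0102,0,0,0,0],[-0.008,0,0.0102,0,0,0,0],[-0.005,0,0.012,0,0,0,0],[-0.005,0,0.012,0,0,0,0],[-0.005,0,0.012,0,0,0,0],[-0.005,0,0.012,0,0,0,0]]'; sh o.sh
```

```text
time_s: 12.2
tool_pos: [0.5419, -0.146, 0.1709]
tool_rot: [-180.0, -0.0, 99.9]
force: [0.2, 0.9, 0.4]
grip_width: 0.0008
grasp_force: 0.4
F [0.2 0.9 0.4] T [ 0.117 -0.089 -0.016] q7 15.9
```

```bash
python3 -m jog '[[-0.0017,0,0.0115,0,0,0,0],[-0.0017,0,0.0115,0,0,0,0],[-0.0017,0,0.0115,0,0,0,0],[-0.0015,0,0.011,0,0,0,0],[0,0,0.003,0,0,0,0],[0,0,0,0,0,0,0]]'; sh o.sh; python3 -m jog '[[0,0,0.002,0,0,0,0],[0,0,0.001,0,0,0,0],[0,0,0,0,0,0,0]]'; sh o.sh
```

```text
time_s: 12.7
tool_pos: [0.5424, -0.1521, 0.1224]
tool_rot: [-179.9, -0.1, 99.9]
force: [-0.5, 0.1, -0.1]
grip_width: 0.0005
grasp_force: 0.0
F [-0.5  0.1 -0.1] T [ 0.006 -0.095 -0.028] q7 14.9
time_s: 12.95
tool_pos: [0.5434, -0.1524, 0.1211]
tool_rot: [180.0, 0.0, 99.9]
force: [-0.1, 0.5, 0.1]
grip_width: 0.0007
grasp_force: 0.0
F [-0.1  0.5  0.1] T [ 0.023 -0.15  -0.015] q7 14.8
```

```bash
python3 -m jog '[[0,0,0.002,0,0,0,0],[0,0,0.002,0,0,0,0],[0,0,0,0,0,0,0]]'; sh o.sh;python3 -c "
from h import *
cv2.imwrite('pics/s4.png',cv2.resize(env.read_camera('scene')[160:300,210:370],None,fx=4,fy=4))"
```

```text
time_s: 13.2
tool_pos: [0.5438, -0.1524, 0.1202]
tool_rot: [180.0, 0.1, 99.9]
force: [-6.3, 2.2, 17.3]
grip_width: 0.0004
grasp_force: 8.8
F [-6.3  2.2 17.3] T [ 0.235  1.435 -0.039] q7 14.7
```

View pics/s4.png

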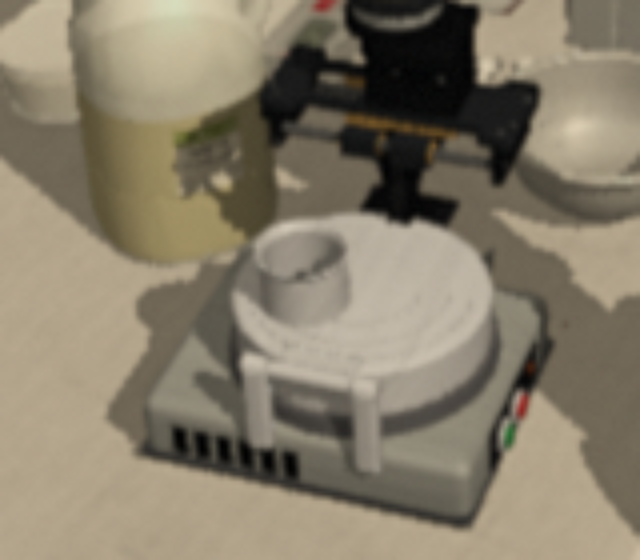

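The cover lies flat over the well with its tab under the fingers at about (410,205). It is a hard stop at z = 0.120. I'll give it one last press, then retreat and check.

```bash
python3 -m jog '[[0,0,0.001,0,0,0,0],[0,0,0,0,0,0,0]]'; sh o.sh; python3 -m jog '[[0,0,-0.01,0,0,0,0],[0,0,-0.025,0,0,0,0],[0,0,-0.03,0,0,0,0],[0,0,-0.03,0,0,0,0],[0,0,-0.03,0,0,0,0],[0,0,-0.03,0,0,0,0],[-0.03,0,0,0,0,0,0],[-0.03,0,0,0,0,0,0],[-0.03,0,0,0,0,0,0],[-0.03,0,0,0,0,0,0],[-0.03,0,0,0,0,0,0],[0,0,0,0,0,0,0]]';python3 -c "
from h import *
s=env.read_camera('scene')[180:290,230:360];t=env.read_camera('top')[140:320,140:540]
cv2.imwrite('pics/f.png',np.vstack([cv2.resize(t,(600,270)),cv2.resize(s,(390,330))[:, :].repeat(1,0) if 0 else cv2.copyMakeBorder(cv2.resize(s,(390,330)),0,0,0,210,0)]))"
```

```text
time_s: 13.42
tool_pos: [0.5438, -0.1525, 0.1201]
tool_rot: [180.0, 0.1, 99.9]
force: [-9.1, 2.7, 22.2]
grip_width: 0.0004
grasp_force: 11.3
F [-9.1  2.7 22.2] T [ 0.354  1.903 -0.088] q7 14.6
time_s: 14.42
tool_pos: [0.5675, -0.3087, 0.2695]
tool_rot: [-179.9, 0.2, 99.4]
force: [-0.8, -1.2, -0.7]
grip_width: 0.0006
grasp_force: 0.0
```

View pics/f.png

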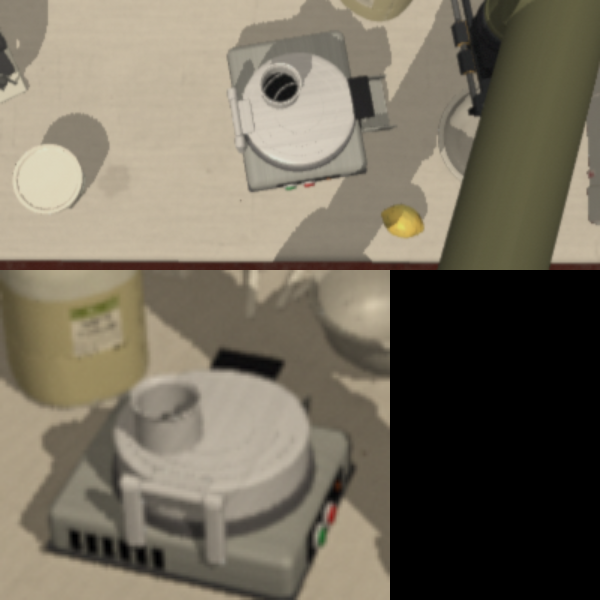

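The cover is flat and shut with its tab at (363,97) in the top view. The tub (48,178), lemon (403,221) and bowl are undisturbed, and the arm is clear.

```bash
python3 -c "
from cell import env
print(env.sign_off())"
```

```text
the job is handed in; nothing more can be done
None
```

The disc is seated and pressed fully home, the cover is shut over it, and the bowl, tub and lemon are where they were; I handed the job in at about 14.5 s of the 58 s allowed.

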